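Light the specimen: carriage home, spot lamp aimed

ROBOT

A 6-joint arm with a two-finger parallel gripper is mounted at the origin on the work surface. World frame = base frame: x ahead of the robot, y to its left, z up, the work surface at z = 0. Lengths are in mm, angles in rad, forces in N, time in s.
With the tool pointing down it reaches from about 350 to 975 mm from the base axis. Payload 7.1 kg.
Tool frame: the origin (TCP) lies midway between the tips of the shut fingers; the grasp point (between the pads) lies 19 mm behind it; z points along the fingers, y is the line along which they close (so a half turn about z gives the same grasp; the last joint's range is limited). The gripper opens to 88 mm and grips with 3 to 60 N. Pads are 20 mm wide; open, the fingers measure 115 mm over their backs; the gripper's body (75 mm by 178 mm) begins 61 mm behind the grasp point.
Start: joints at [1.295, 0.423, 1.63, -0, 1.089, -0.019], TCP at [158.71, 604.496, 222.675] pointing down, gripper open.
Joint ranges: [-3, 3], [-0.9, 2.11], [0.09, 2.58], [-1.31, 4.45], [0.11, 2.69], [-2.54, 2.54]. Speed limits (rad/s): [2.39, 2.39, 3.01, 3.14, 3.14, 3.14].

INTERFACE

Orientations are given as a rotation vector (axis times angle).
In Python, from workcell import get_obs, get_image, camera_params, close_job gives the robot as it stands.
- The arm moves only by the shell command python3 -m creep 'ROWS' [OPENING]. ROWS is a JSON object of lists of equal length, an entry for each row: "delta_pos": the shift along the tool's x, y, z in m, a list of three; "twist": the turn, a rotation vector about the tool's x, y, z in degrees, a list of three. A call has 1 to 20 rows; each row shifts and turns the commanded pose from where the row before left it, along the tool's axes as they then stand; what a row does not reach is not made up. A row lasts 1/12 s, in which the tool goes at most 41.7 mm and 7.16 degrees, less where a joint would pass 70% of its speed; a pose out of reach is approached as far as the arm can. A call with a gripper value outside its range is refused whole. OPENING is the opening, from 0 (shut) to 1 (fully open), set as the call begins (- or left out, the last holds). The fingers move at their own pace and stop on an object; the grip force is fixed at half the most. Time passes only in rows, so rows that do not move let the fingers close. It gives the time, the measured TCP pose, the force, the opening and the grip force at its end, in the units of the state.
- get_obs(): the state, without advancing time (a new reading comes with each control period).
- get_image(name): name is "scene" or "top" or "wrist"; returns (picture, depth): 400x640x3 uint8, red, green, blue; 400x640 float32, mm along the optical axis (not along the pixel's ray), 0 where there is no reading.
- camera_params(name): a dict with "camera_matrix" (3x3 intrinsics, pixels), "extrinsics" (4x4, takes a point from camera to world coordinates). Camera axes: x right, y down, z forward; pixel columns grow to the right and rows downward; lengths in mm; the calibration is good to about 2 mm. A picture is of the moment at which its call begins: read the wrist's pose just before it. camera_params takes no time and is no camera call; for the wrist camera it gives the pose at the moment of the call.
- close_job(): hands the job in; it is judged then, once.
The state is a dict: "t": time; "qpos": joint angles; "qvel": joint speeds; "joint_torque": joint torques, N m; "ee_pos": TCP position; "orientation": TCP orientation; "ft_force": force on the tool from outside, world axes, zero at the start; "moment": the same for the moment, N m; "width": finger opening in mm; "grasp_force": force on a finger pad.
Only numpy, scipy, OpenCV 4.12 (cv2) and the standard library are available. Lean on these libraries where they do the work, as an engineer would, in place of code of your own. Each camera call takes 0.05 s, during which the arm holds its last target. There are 200 camera calls.

TASK

Gently push the stage's specimen carriage all the way along its rails until it sits against its end stop, and turn and tilt the spot lamp's head so that the lamp points straight at the centre of the brown specimen disc where it then lies. Two tall bottles stand in the way of a low swing: leave them, the jar and the slide box standing where they are.

Things in the scene. Friction and masses are not known exactly. Their poses are not given: they have to be found in the camera images.
- lamp: Bench spot lamp, screwed down: round white foot 100 mm across and 14 mm thick, a steel column 22 mm across, and on top a black fork 74 mm wide (swivel) that carries the white lamp head (tilt). Origin: centre of the foot's underside; its x axis is the way the head points when lamp_swivel is 0. The foot starts anywhere within about 7 x 16 cm, turned up to 0.4 rad from straight away from the robot.
- lamp_pivot (a point): Fixed point where swivel axis (vertical) and tilt axis (level) cross, on the column's axis, 220 mm above the bench. The lamp's pointing line runs through it.
- lamp_swivel (a joint): Swivel of the lamp head about the column, rad; 0 points along the lamp body's x axis, positive is counter-clockwise from above; limits -1.9 to 1.9. Stiff: stays where left (friction 0.10 N m).
- lamp_tilt (a joint): Tilt of the lamp head, rad; 0 is level, positive points the lens down; limits -0.2 to 1.25. Stiff: stays where left (friction 0.14 N m). Starts drooping, at 0.75 to 1.0.
- lamp_lens (a point): Centre of the lens at the head's front end, 105 mm ahead of the pivot; its x axis is the pointing line of the lamp, y is level to the left. The head is a white tube 36 mm across (black front bezel 42 mm across) from 40 mm behind to 105 mm ahead of the pivot.
- lamp_handle (a point): Middle of the lamp's carrying handle: a black round bar, 10 mm thick, 58 mm clear length, parallel to the tilt axis, 70 mm from the pivot and straight above it when the head is level (so it leans forward with the tilt). It can be pinched from above, fingers before and behind the bar, 47 mm clear between bar and tube, to move both joints.
- stage: Specimen stage, screwed down: black block 170 (x) x 80 (y) x 30 mm high with two aluminium side rails (top 40 mm above bench) and an aluminium stop bar across its +x end, from 71 mm past the centre (top 46 mm). Origin: centre of the underside; x is the direction the carriage is pushed, roughly away from the robot. It stands left or right of the lamp.
- carriage (a joint): Travel of the steel specimen carriage along the stage's +x, m; 0 at the near end, 0.05 against the stop bar (a hard stop). Sliding friction 1.5 N.
- carriage_tab (a point): Middle of the top part of the near (-x) face of the carriage's upright push tab: a steel plate 8 mm thick (x), 56 mm wide (y), standing from the carriage's top at z = 40 mm to z = 75 mm above the bench. This point is 74 mm above the bench. The tab can be pushed on its -x face or pinched across its thickness. The carriage plate is 80 x 66 x 10 mm.
- specimen (a point): Centre of the top of the brown specimen disc (28 mm across) in its white dish (38 mm across), fixed on the carriage, 48 mm ahead of the tab's near face, 49 mm above the bench. This is the point to aim the lamp at once the carriage is home.
- bottle_a: Loose amber bottle, 40 mm across, 150 mm tall, one of two standing close beside the drooping head, in its way when it swings low. Bystander. Origin: centre of the underside.
- bottle_b: The other bottle, same size. Bystander. Origin: centre of the underside.
- jar: Loose glass jar, 68 mm across, 80 mm tall, on the other side of the lamp from the stage. Bystander. Origin: centre of the underside.
- slide_box: Loose grey slide box 40 x 90 x 35 mm high, between robot and lamp. Bystander. Origin: centre of the underside.
Things that resemble listed ones, but are neither listed nor needed, are in the scene too. What is shaped like the stage but orange or pink is not meant.

How it is judged:
By the outcome, as a careful person would: the job done as asked, in the order asked, and still so for the second after the job is handed in, with the robot touching nothing.
It also fails if it takes over 56 s, if anything falls off the work surface, if the arm or the gripper's body presses on something with over 40 N, if the wrist force passes 120 N, or if a joint passes its speed limit or range.

## Working session

There is one attempt and no reset: what is moved stays moved. The work goes in short steps, Python scripts to look and compute and a shell command to move; the robot and the scene stay as the last step left them, time stands still between calls to the robot, and variables do not carry over. Pictures are saved under pics/ and viewed, at most 10 in all, crops included, and the job is handed in when it is done.

```bash
ls; mkdir -p pics; python3 - <<'E'
from workcell import *
import cv2,numpy as np
for n in("scene","top"):
    im,d=get_image(n);cv2.imwrite(f"pics/{n}.png",im[:,:,::-1]);np.savez(f"{n}.npz",im=im,d=d);p=camera_params(n);print(n,np.round(p["camera_matrix"],1).tolist(),np.round(p["extrinsics"],3).tolist())
o=get_obs();print(o["t"],o["ee_pos"],o["orientation"],o["width"])
E
```

```text
pics
scene [[401.1, 0.0, 317.3], [0.0, 401.1, 202.3], [0.0, 0.0, 1.0]] [[0.064, 0.743, -0.667, 1221.27], [0.998, -0.059, 0.031, -32.409], [-0.016, -0.667, -0.745, 1077.351], [0.0, 0.0, 0.0, 1.0]]
top [[381.8, 0.0, 323.0], [0.0, 381.8, 201.3], [0.0, 0.0, 1.0]] [[0.011, -0.995, 0.1, 304.952], [-1.0, -0.009, 0.014, -1.989], [-0.013, -0.1, -0.995, 1350.149], [0.0, 0.0, 0.0, 1.0]]
0.1 [158.57790027 604.05780565 222.0046723 ] [-4.02193163e-01 -3.11555969e+00  2.02956110e-03] 87.75039216629742
```

View pics/scene.png

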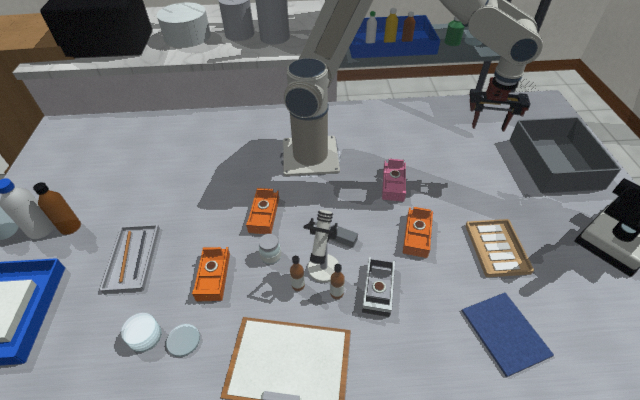

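View pics/top.png

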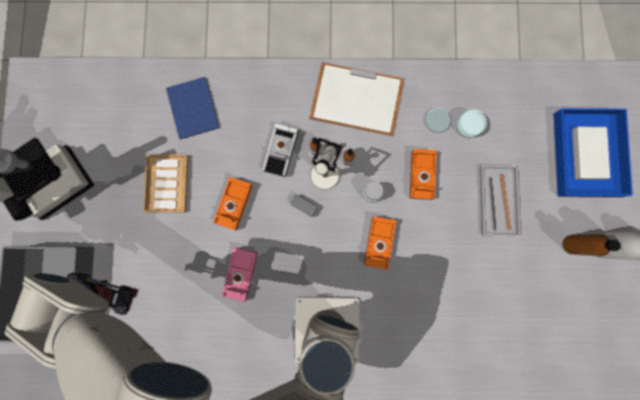

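The scene view shows the black stage at (379,287), the lamp at (322,245), bottles at (297,275) and (337,282), the jar at (269,248) and the slide box at (343,233). In the top view they are the stage at (281,150), lamp (325,165), bottles (314,143) and (349,155), jar (374,188), box (304,203).

Stage candidates in the top view: orange ones at (233,203), (424,174), (380,241), a pink one at (239,274), and a black/aluminium one at (281,150). Only the last fits. I'll confirm it in an enlarged crop.

```bash
python3 - <<'E'
import cv2,numpy as np
a=np.load("top.npz")["im"][110:220,255:395];b=np.load("scene.npz")["im"][200:320,255:405]
a=cv2.resize(a,None,fx=2.85,fy=2.85*1,interpolation=2);a=cv2.resize(a,(400,314));b=cv2.resize(b,(400,320),interpolation=2)[:314]
cv2.imwrite("pics/crop.png",np.hstack([a,b])[:,:,::-1])
E
cat > h.py <<'E'
import numpy as np,cv2
from workcell import *
def cloud(im,d,p):
    v,u=np.mgrid[:400,:640];K=p["camera_matrix"];E=np.array(p["extrinsics"])
    c=np.stack([(u-K[0][2])/K[0][0]*d,(v-K[1][2])/K[1][1]*d,d],-1)
    return c@E[:3,:3].T+E[:3,3]
def ray(p,u,v,z):
    K=np.array(p["camera_matrix"]);E=np.array(p["extrinsics"]);r=E[:3,:3]@np.linalg.solve(K,[u,v,1]);o=E[:3,3]
    return o+r*(z-o[2])/r[2]
E
python3 - <<'E'
from h import *
for n in("top","scene"):
    f=np.load(n+".npz");im,d=f["im"],f["d"];w=cloud(im,d,camera_params(n))
    print(n,"table z",np.median(w[...,2][d>0]))
    m=(d>0)&(w[...,2]>12)&(w[...,0]>350)&(w[...,0]<720)&(abs(w[...,1])<260)
    k,l,s,c=cv2.connectedComponentsWithStats(m.astype(np.uint8))
    for i in range(1,k):
        if s[i,4]>40:
            q=w[l==i];print(i,s[i].tolist(),np.round(q.min(0)),np.round(q.max(0)),np.round(np.median(q,0)), np.median(im[l==i],0))
E
```

```text
top table z 0.004607065514619535
1 [262, 124, 35, 53, 1168] [527. 114.  12.] [708. 231.  78.] [616. 172.  37.] [141. 139. 137.]
5 [309, 137, 34, 52, 1104] [486. -40.  12.] [634.  66. 274.] [543.  12. 195.] [115.5 110.  105. ]
6 [342, 148, 13, 18, 166] [568. -86.  12.] [604. -47. 155.] [580. -66.  98.] [100.  70.  51.]
7 [362, 182, 21, 21, 337] [ 438. -182.   12.] [ 500. -118.   87.] [ 466. -148.   78.] [171. 168. 170.]
8 [290, 195, 27, 22, 302] [386.  41.  12.] [458. 132.  43.] [423.  86.  34.] [120. 121. 122.]
9 [370, 217, 26, 11, 230] [ 350. -230.   20.] [ 384. -146.   51.] [ 364. -185.   36.] [220. 111.  36.]
scene table z 0.4729503867085896
1 [304, 210, 54, 89, 1969] [393. -39.  12.] [650. 132. 272.] [562.  22. 147.] [106. 108. 107.]
2 [246, 218, 27, 15, 279] [ 350. -232.   12.] [ 392. -147.   52.] [ 379. -185.   34.] [129.  72.  41.]
3 [259, 234, 23, 29, 522] [ 446. -186.   12.] [ 512. -119.   84.] [ 493. -151.   70.] [137. 145. 146.]
4 [290, 256, 15, 34, 368] [578. -88.  14.] [613. -48. 154.] [603. -68.  88.] [96.  73.5 54.5]
5 [363, 257, 32, 59, 1461] [529. 113.  13.] [713. 229.  77.] [639. 168.  39.] [121. 125. 127.]
```

View pics/crop.png

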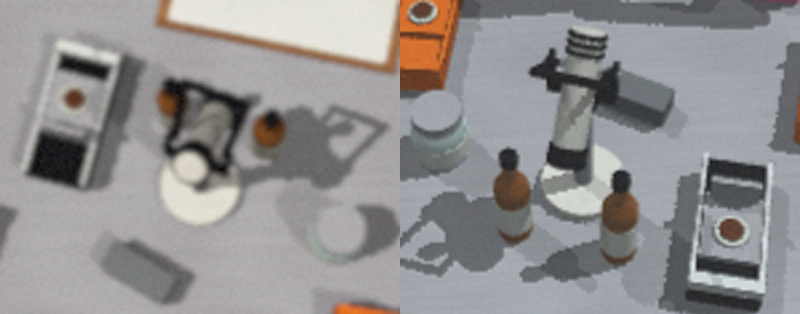

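The crop confirms that the black block with aluminium rails, holding a brown disc at top pixel (280,144), is the stage. The lamp head droops with a bottle on each side. Next I'll fit the frames numerically.

```bash
python3 - <<'E'
from h import *
C={}
for n in("top","scene"):
    f=np.load(n+".npz");im,d=f["im"],f["d"];p=camera_params(n);w=cloud(im,d,p);C[n]=(im,d,w,p)
    hsv=cv2.cvtColor(im,cv2.COLOR_RGB2HSV)
    R=(w[...,0]>500)&(w[...,0]<730)&(w[...,1]>100)&(w[...,1]<245)&(d>0)
    q=w[R&(w[...,2]>15)&(w[...,2]<50)]
    r=cv2.minAreaRect(q[:,:2].astype(np.float32));print(n,"rect",r)
    br=R&(hsv[...,1]>80)&((hsv[...,0]<25)|(hsv[...,0]>165))
    v,u=np.nonzero(br&(w[...,2]>40)&(w[...,2]<60));print("disc px",len(u),u.mean(),v.mean(),ray(p,u.mean(),v.mean(),49),np.median(w[v,u],0))
    tab=w[R&(w[...,2]>58)];print("tab",len(tab),tab.min(0),tab.max(0),tab.mean(0))
    L=(w[...,0]>440)&(w[...,0]<680)&(w[...,1]>-60)&(w[...,1]<75)
    ft=w[L&(w[...,2]>11)&(w[...,2]<17)];print("foot",len(ft),cv2.minEnclosingCircle(ft[:,:2].astype(np.float32)))
    # white foot mask
    sel=L&(d>0)&(w[...,2]>150)
    P=w[sel];c=im[sel]
    wh=c.min(1)>130;print("head white",wh.sum(),"black",(c.max(1)<70).sum())
    for z in range(150,290,15):
        k=(P[:,2]>=z)&(P[:,2]<z+15)
        for nm,mm in(("w",c.min(1)>100),("b",c.max(1)<75)):
            if (k&mm).sum()>3:print(z,nm,(k&mm).sum(),P[k&mm].min(0).round(),P[k&mm].max(0).round())
E
```

```text
top rect ((618.42529296875, 172.574462890625), (81.43910217285156, 171.33096313476562), 75.4155044555664)
disc px 25 280.6 144.04 [634.70335871 166.43516367  49.        ] [635.04105052 165.38133613  47.56344582]
tab 50 [580.63321598 153.84124708  58.01421771] [600.31997177 205.94902519  77.81131516] [590.41588555 180.03217458  72.14749019]
foot 272 ((551.65771484375, 10.045853614807129), 66.96141052246094)
head white 121 black 259
150 b 14 [577. -60. 150.] [629.  53. 164.]
165 w 25 [565. -15. 166.] [600.   7. 180.]
165 b 7 [584. -24. 165.] [603.   1. 170.]
180 w 34 [535. -15. 181.] [590.  50. 195.]
180 b 22 [515. -15. 185.] [544.  44. 194.]
195 w 29 [547. -12. 195.] [580.  25. 209.]
210 w 41 [519. -24. 211.] [564.  52. 225.]
210 b 11 [514. -21. 212.] [546.  46. 225.]
225 w 33 [497. -17. 225.] [554.  51. 239.]
225 b 49 [515. -23. 225.] [560.  45. 239.]
240 w 88 [499. -20. 240.] [550.  41. 255.]
240 b 68 [517. -29. 240.] [583.  36. 255.]
255 w 33 [515.   6. 255.] [586.  32. 267.]
255 b 84 [518. -37. 255.] [595.  36. 270.]
270 b 25 [568. -40. 270.] [594.  24. 274.]
scene rect ((621.8443
[... 475 characters left out ...]
8.  55. 165.]
150 b 87 [540. -28. 150.] [636.  53. 165.]
165 w 83 [567. -19. 166.] [603.  15. 180.]
165 b 27 [547. -22. 165.] [610.  34. 178.]
180 w 91 [563. -15. 180.] [593.  19. 195.]
180 b 56 [530. -23. 181.] [565.  48. 195.]
195 w 74 [557. -11. 195.] [583.  22. 210.]
195 b 12 [527. -20. 196.] [559.  48. 209.]
210 w 59 [520. -24. 210.] [571.  54. 225.]
210 b 9 [551.  20. 210.] [560.  48. 223.]
225 w 76 [531.  -3. 225.] [555.  32. 240.]
225 b 36 [522. -22. 226.] [560.  49. 239.]
240 w 38 [503.   6. 241.] [539.  39. 255.]
240 b 66 [516. -25. 240.] [581.  37. 255.]
255 w 17 [517.   7. 255.] [528.  28. 261.]
255 b 96 [522. -39. 256.] [603.  32. 270.]
270 b 23 [574. -36. 270.] [598.  27. 272.]
```

```bash
python3 - <<'E'
from h import *
from scipy.optimize import least_squares
from scipy.spatial.transform import Rotation as R
for n in("top","scene"):
    f=np.load(n+".npz");im,d=f["im"],f["d"];p=camera_params(n);w=cloud(im,d,p)
    L=(w[...,0]>420)&(w[...,0]<660)&(w[...,1]>-70)&(w[...,1]<85)&(d>0)
    m=(L&(w[...,2]>9)&(w[...,2]<19)&(im.min(-1)>130)).astype(np.uint8)
    c=max(cv2.findContours(m,0,1)[0],key=len)[:,0]
    g=np.array([ray(p,u,v,14)[:2] for u,v in c])
    fit=least_squares(lambda q:np.hypot(g[:,0]-q[0],g[:,1]-q[1])-48.5,[530,15],loss="soft_l1",f_scale=1.5)
    v,u=np.nonzero(m);gg=np.array([ray(p,a,b,14)[:2] for a,b in zip(u,v)])
    print(n,m.sum(),"foot",fit.x,np.median(abs(fit.fun)),gg.min(0),gg.max(0))
    h=w[L&(w[...,2]>262)&(w[...,0]>560)];h=h[:,:]
    if len(h): 
        print("handle n",len(h),h.mean(0),h.min(0),h.max(0));a=np.linalg.svd(h-h.mean(0))[2][0];print("dir",a,"proj",((h-h.mean(0))@a).min(),((h-h.mean(0))@a).max())
    # tube white points
    t=L&(w[...,2]>150)&(w[...,2]<262)&(im.min(-1)>100)&(w[...,0]>545)
    P=w[t];print("tube",len(P));a=np.linalg.svd(P-P.mean(0))[2][0];print("mean",P.mean(0),"dir",a*np.sign(a[0]))
    for lo,hi in((540,600),(601,660)):
        pass
    for nm,(x0,x1,y0,y1) in dict(a=(590,660,25,80),b=(560,620,-95,-45)).items():
        b=w[(d>0)&(w[...,0]>x0)&(w[...,0]<x1)&(w[...,1]>y0)&(w[...,1]<y1)&(w[...,2]>20)&(w[...,2]<158)&(im[...,0].astype(int)-im[...,2]>25)]
        if len(b):print(nm,len(b),b.mean(0).round(),b.min(0).round(),b.max(0).round())
o=get_obs();print(R.from_rotvec(o["orientation"]).as_matrix().round(3),o["ft_force"])
print(np.array(camera_params("wrist")["extrinsics"]).round(2))
E
```

```text
top 314 foot [534.89842253  14.06036877] 1.8722745063031674 [486.25228895 -31.56222145] [608.17546809  60.89393789]
handle n 103 [582.82351631  -3.30289223 268.72930655] [561.21287744 -39.57559057 262.08080005] [598.44164963  32.86091125 273.90978792]
dir [-3.30926048e-01 -9.43656691e-01 -3.08923314e-05] proj -37.86094090426194 38.28039876798628
tube 140
mean [568.71520646   2.75110348 200.73385683] dir [ 0.55358836 -0.37978704 -0.74114893]
a 47 [615.  53. 107.] [605.  43.  81.] [630.  62. 148.]
b 92 [581. -66. 103.] [569. -86.  74.] [600. -49. 153.]
scene 376 foot [538.95952038  15.66445164] 7.686217841558253 [492.67880172 -34.93163254] [587.03188979  60.08313202]
handle n 116 [588.66285167  -3.16765239 268.15763798] [565.18774516 -38.73386953 262.25154023] [602.83162559  32.31803943 272.14464132]
dir [ 0.31799891  0.94804948 -0.00888147] proj -38.302276665410176 36.85486770860565
tube 336
mean [575.16129742   3.3329115  195.30333963] dir [ 0.59191225 -0.27969007 -0.75591888]
a 161 [636.  45.  99.] [614.  28.  22.] [649.  63. 132.]
b 158 [601. -68.  98.] [582. -87.  73.] [613. -49. 133.]
[[-0.967  0.254 -0.   ]
 [ 0.254  0.967 -0.001]
 [ 0.    -0.001 -1.   ]] [-0.64805011 -0.02796028  0.23462841]
[[ 2.5000e-01  9.3000e-01  2.5000e-01  9.0660e+01]
 [ 9.7000e-01 -2.5000e-01 -7.0000e-02  6.2264e+02]
 [-0.0000e+00  2.6000e-01 -9.7000e-01  3.8543e+02]
 [ 0.0000e+00  0.0000e+00  0.0000e+00  1.0000e+00]]
```

Measured values agree with the sizes given:
- Stage centre is about (620,172), with its x direction at -14.5° and the tab's near face about (589,179).
- The pivot is about (535.5,14), both from the foot and from the handle at height 267 (tilt about 0.84, heading -19°).

I'll start the swing towards the stage.

```bash
python3 -m creep '{"delta_pos":[[-0.032,-0.002,0],[-0.032,-0.002,0],[-0.032,-0.002,0],[-0.032,-0.002,0],[-0.032,-0.002,0],[-0.032,-0.002,0],[-0.032,-0.002,0],[-0.032,-0.002,0],[-0.032,-0.002,0],[-0.032,-0.002,0],[-0.032,-0.002,0],[-0.032,-0.002,0],[-0.032,-0.002,0],[-0.032,-0.002,0],[-0.032,-0.002,0],[-0.032,-0.002,0],[-0.032,-0.002,0],[-0.032,-0.002,0],[-0.032,-0.002,0]],"twist":[[0,0,3],[0,0,3],[0,0,3],[0,0,3],[0,0,3],[0,0,3],[0,0,3],[0,0,3],[0,0,3],[0,0,3],[0,0,3],[0,0,3],[0,0,3],[0,0,3],[0,0,3],[0,0,3],[0,0,3],[0,0,3],[0,0,3]]}' 0; python3 -m creep '{"delta_pos":[[0,0,0],[0,0,0],[0,0,0],[0,0,0],[0,0,0],[0,0,0]],"twist":[[0,0,5.5],[0,0,5.5],[0,0,5.5],[0,0,5.5],[0,0,5.5],[0,0,5.5]]}'
cat >> h.py <<'E'
from scipy.spatial.transform import Rotation as Ro
def tool(target):
    o=get_obs();M=Ro.from_rotvec(o["orientation"]).as_matrix()
    print("t",o["t"],"tcp",o["ee_pos"].round(1) if hasattr(o["ee_pos"],"round") else o["ee_pos"],"y-yaw",np.degrees(np.arctan2(M[1,1],M[0,1])).round(2),"z",M[:,2].round(3),"F",np.round(o["ft_force"],1),"w",round(o["width"],1))
    if target is not None: print("tool delta mm",(M.T@(np.array(target)-o["ee_pos"])).round(1))
E
python3 -c "
from h import *
tool([562,186,55])"
```

```text
t: 1.68
ee_pos: [570.3, 187.6, 222.3]
orientation: [-1.843, -2.544, 0.001]
ft_force: [-0.1, -0.3, 0.1]
width: 0.4
grasp_force: 0.0
t: 2.18
ee_pos: [569.6, 188.9, 222.3]
orientation: [-2.492, -1.912, 0.001]
ft_force: [0.0, -0.7, 0.0]
width: 0.3
grasp_force: 0.0
t 2.1833 tcp [569.6 188.9 222.3] y-yaw -15.0 z [-0.001 -0.    -1.   ] F [ 0.  -0.7  0. ] w 0.3
tool delta mm [ -4.7  -6.5 167.3]
```

```bash
python3 -m creep '{"delta_pos":[[-0.005,-0.012,0.005],[0,0,0.02],[0,0,0.025],[0,0,0.025],[0,0,0.025],[0,0,0.025],[0,0,0.02],[0,0,0.015],[0,0,0.007],[0,0,0]],"twist":[[0,0,0],[0,0,0],[0,0,0],[0,0,0],[0,0,0],[0,0,0],[0,0,0],[0,0,0],[0,0,0],[0,0,0]]}'
python3 - <<'E'
from h import *
tool([562,186,55])
im,d=get_image("wrist");cv2.imwrite("pics/w1.png",im[:,:,::-1])
E
```

```text
t: 3.02
ee_pos: [555.7, 187.0, 53.9]
orientation: [-2.487, -1.918, 0.005]
ft_force: [0.4, 0.5, -0.6]
width: 0.3
grasp_force: 0.0
t 3.0167 tcp [555.7 187.   53.9] y-yaw -14.71 z [-0.003 -0.001 -1.   ] F [ 0.4  0.5 -0.6] w 0.3
tool delta mm [ 0.7  6.3 -1.2]
```

View pics/w1.png

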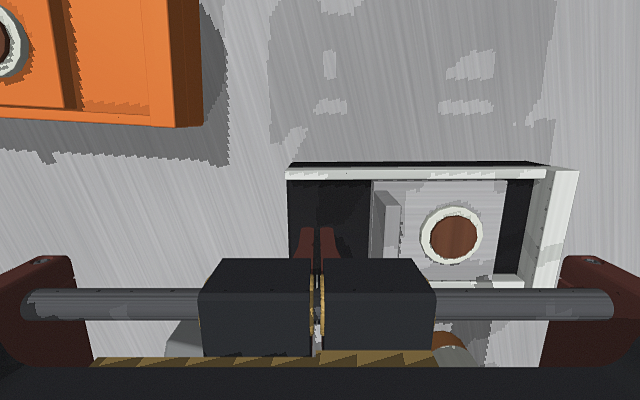

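The wrist view shows the shut fingers at (318,245), just behind the steel tab at (387,225). The disc is at (453,237), with a dark gap to the stop bar at about (518,230). I'll push gently.

```bash
python3 -m creep '{"delta_pos":[[0,0.004,0],[0,0.004,0],[0,0.004,0],[0,0.003,0],[0,0.003,0],[0,0.003,0],[0,0.003,0],[0,0.003,0],[0,0.003,0],[0,0.003,0],[0,0.003,0],[0,0.002,0],[0,0.001,0],[0,0,0]],"twist":[[0,0,0],[0,0,0],[0,0,0],[0,0,0],[0,0,0],[0,0,0],[0,0,0],[0,0,0],[0,0,0],[0,0,0],[0,0,0],[0,0,0],[0,0,0],[0,0,0]]}'
python3 - <<'E'
from h import *
tool(None)
for n in("top","scene","wrist"):
    im,d=get_image(n);p=camera_params(n);w=cloud(im,d,p);hsv=cv2.cvtColor(im,cv2.COLOR_RGB2HSV)
    R=(w[...,0]>600)&(w[...,0]<700)&(w[...,1]>130)&(w[...,1]<200)&(w[...,2]>43)&(w[...,2]<56)&(d>0)
    br=R&(hsv[...,1]>80)&((hsv[...,0]<25)|(hsv[...,0]>165))
    v,u=np.nonzero(br)
    if len(u):print(n,len(u),ray(p,u.mean(),v.mean(),49),np.median(w[v,u],0))
E
```

```text
t: 4.23
ee_pos: [595.0, 177.4, 55.6]
orientation: [2.488, 1.918, 0.0]
ft_force: [-0.9, -0.5, -0.1]
width: 0.4
grasp_force: 0.0
t 4.2333 tcp [595.  177.4  55.6] y-yaw -14.72 z [ 0. -0. -1.] F [-0.9 -0.5 -0.1] w 0.4
scene 52 [652.35690936 163.0428528   49.        ] [651.67483865 163.27034026  47.27212976]
wrist 1508 [650.77024249 165.68239992  49.        ] [650.59391003 166.11261637  49.83914261]
```

```bash
python3 -m creep '{"delta_pos":[[0,0.002,0],[0,0.002,0],[0,0.0015,0],[0,0.001,0],[0,0.001,0],[0,0,0]],"twist":[[0,0,0],[0,0,0],[0,0,0],[0,0,0],[0,0,0],[0,0,0]]}'; for i in 1 2; do :; done; python3 -m creep '{"delta_pos":[[0,0.001,0],[0,0.001,0],[0,0,0],[0,0,0]],"twist":[[0,0,0],[0,0,0],[0,0,0],[0,0,0]]}'
```

```text
t: 4.88
ee_pos: [601.7, 175.6, 55.6]
orientation: [-2.487, -1.918, 0.001]
ft_force: [-3.9, 2.0, 1.6]
width: 0.5
grasp_force: 1.7
t: 5.22
ee_pos: [601.7, 175.6, 55.6]
orientation: [-2.485, -1.917, 0.005]
ft_force: [-9.1, 4.4, 7.1]
width: 0.3
grasp_force: 5.3
```

The force ramps up while the TCP stays put, so the carriage is against the stop. I'll back off and measure the disc.

```bash
python3 -m creep '{"delta_pos":[[0,-0.006,0],[0,-0.012,0],[0,-0.012,0],[0,0,-0.03],[0,0,-0.04],[0,0,-0.04],[0,0,-0.04],[0,0,-0.04],[0,0,-0.03],[0,0,-0.02],[0,0,0],[0,0,0]],"twist":[[0,0,0],[0,0,0],[0,0,0],[0,0,0],[0,0,0],[0,0,0],[0,0,0],[0,0,0],[0,0,0],[0,0,0],[0,0,0],[0,0,0]]}' 0.6
python3 - <<'E'
from h import *
tool(None)
for n in("top","scene","wrist"):
    im,d=get_image(n);p=camera_params(n);w=cloud(im,d,p);hsv=cv2.cvtColor(im,cv2.COLOR_RGB2HSV)
    if n=="wrist":cv2.imwrite("pics/w2.png",im[:,:,::-1])
    R=(w[...,0]>600)&(w[...,0]<700)&(w[...,1]>120)&(w[...,1]<200)&(w[...,2]>43)&(w[...,2]<56)&(d>0)
    br=R&(hsv[...,1]>80)&((hsv[...,0]<25)|(hsv[...,0]>165))
    v,u=np.nonzero(br)
    if len(u):print(n,len(u),ray(p,u.mean(),v.mean(),49),np.median(w[v,u],0))
    q=w[(w[...,0]>500)&(w[...,0]<730)&(w[...,1]>100)&(w[...,1]<245)&(d>0)&(w[...,2]>15)&(w[...,2]<50)]
    if len(q):print(cv2.minAreaRect(q[:,:2].astype(np.float32)))
E
```

```text
t: 6.22
ee_pos: [574.7, 182.8, 296.4]
orientation: [2.487, 1.918, 0.003]
ft_force: [-0.3, 0.2, -0.6]
width: 52.4
grasp_force: 0.0
t 6.2167 tcp [574.7 182.8 296.4] y-yaw -14.7 z [ 0.002  0.001 -1.   ] F [-0.3  0.2 -0.6] w 52.4
top 26 [656.09471079 162.54567932  49.        ] [656.46434377 162.24023045  47.64216894]
((622.1871337890625, 139.56698608398438), (182.9288787841797, 70.98394775390625), 8.773968696594238)
scene 49 [659.20656941 160.91033991  49.        ] [658.88810963 161.04194901  46.6689723 ]
((622.1383666992188, 171.72161865234375), (80.00389099121094, 171.966552734375), 75.60480499267578)
wrist 295 [656.78846606 164.09537008  49.        ] [656.77112445 164.12998539  49.49385336]
((619.1142578125, 173.01104736328125), (80.4250259399414, 170.13479614257812), 75.560302734375)
```

View pics/w2.png

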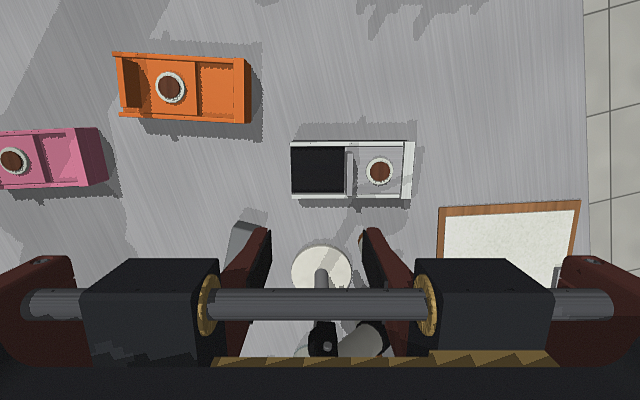

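The wrist view shows the carriage at (378,171) against the stop bar with no dark gap left. The lamp foot is at (321,268). I'll move so the wrist camera sees the lamp for a better pivot measurement.

```bash
python3 -m creep '{"delta_pos":[[-0.02,0,-0.02],[-0.03,0,-0.02],[-0.03,0,-0.02],[-0.02,0,0],[0,0,0],[0,0,0]],"twist":[[0,0,0],[0,0,2],[0,0,2],[0,0,0],[0,0,0],[0,0,0]]}'
cat > foot.py <<'E'
from h import *
from scipy.optimize import least_squares
def foot(im,d,p,lo=130):
    w=cloud(im,d,p);L=(w[...,0]>420)&(w[...,0]<660)&(w[...,1]>-70)&(w[...,1]<85)&(d>0)
    m=(L&(w[...,2]>9)&(w[...,2]<19)&(im.min(-1)>lo)).astype(np.uint8)
    c=np.vstack(cv2.findContours(m,0,1)[0])[:,0]
    g=np.array([ray(p,u,v,14)[:2] for u,v in c]);q=np.array([535,14.])
    for _ in range(6):
        r=np.hypot(*(g-q).T);k=abs(r-50)<(8 if _<3 else 3)
        q=least_squares(lambda q:np.hypot(*(g[k]-q).T)-49.5,q).x
    return q,k.sum(),len(g),w
E
python3 - <<'E'
from foot import *
tool(None)
p=camera_params("wrist");im,d=get_image("wrist");cv2.imwrite("pics/w3.png",im[:,:,::-1])
q,k,n,w=foot(im,d,p);print("wrist foot",q,k,n)
hsv=cv2.cvtColor(im,cv2.COLOR_RGB2HSV)
br=(w[...,0]>600)&(w[...,0]<700)&(w[...,1]>120)&(w[...,1]<200)&(w[...,2]>43)&(w[...,2]<56)&(hsv[...,1]>80)
v,u=np.nonzero(br)
if len(u):print(len(u),ray(p,u.mean(),v.mean(),49))
for z in(0,):print("table z",np.median(w[...,2][(d>0)&(w[...,2]<10)]))
L=(w[...,0]>440)&(w[...,0]<640)&(w[...,1]>-60)&(w[...,1]<70)&(d>0)
h=w[L&(w[...,2]>262)&(w[...,2]<280)];print("handle",len(h))
if len(h)>10:print(h.mean(0),h.min(0),h.max(0))
for n in("top","scene"):
    f=np.load(n+".npz");print(n,foot(f["im"],f["d"],camera_params(n))[:3])
E
```

```text
t: 6.87
ee_pos: [546.5, 86.0, 354.3]
orientation: [-2.554, -1.828, 0.003]
ft_force: [-0.6, -0.2, -1.5]
width: 52.5
grasp_force: 0.0
t 6.8667 tcp [546.5  86.  354.3] y-yaw -18.82 z [-0.002 -0.    -1.   ] F [-0.6 -0.2 -1.5] w 52.5
wrist foot [535.49695625  14.82825255] 134 217
272 [657.1890574  163.86285028  49.        ]
table z 1.5274485662783945
handle 106
[584.0555144   28.25929586 268.6007783 ] [520.57024501  13.67534027 262.0064479 ] [601.51820116  34.69410467 273.01922024]
top (array([535.21032423,  13.01562363]), np.int64(41), 83)
scene (array([537.68091098,  14.69470255]), np.int64(36), 120)
```

View pics/w3.png

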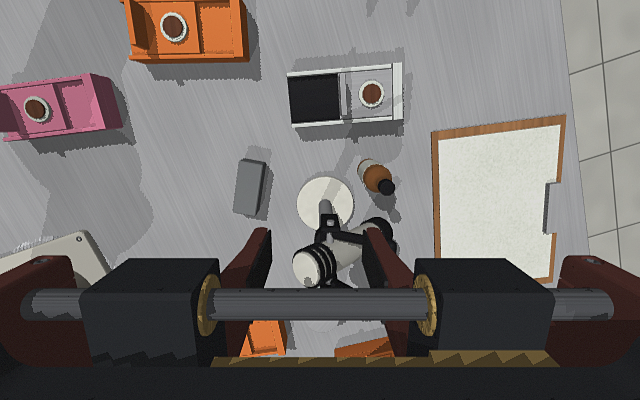

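The wrist view shows the foot at (325,202) and the head reaching out to (385,230). Bottle_a stands at (377,178) and the disc is at (372,94). The foot-to-disc vector agrees across views at about (121.5,148.5), so the aim is heading 50.7°, tilt 0.728. Next I move above the handle.

```bash
python3 -c "
from h import *
tool([586,-3,354])"; python3 -m creep '{"delta_pos":[[-0.02,0.015,0],[-0.025,0.025,0],[-0.026,0.026,0],[0,0,0],[0,0,0]],"twist":[[0,0,0],[0,0,0],[0,0,0],[0,0,0],[0,0,0]]}' 0.4;  python3 -c "
from h import *
tool([586,-3,248])"
```

```text
t 6.9167 tcp [546.7  86.7 354.1] y-yaw -18.76 z [-0.002  0.    -1.   ] F [ 0.6 -0.  -0.4] w 52.5
tool delta mm [-72.3  66.1  -0. ]
t: 7.33
ee_pos: [587.2, -2.0, 353.8]
orientation: [-2.553, -1.828, 0.003]
ft_force: [-0.6, -0.5, -0.2]
width: 35.2
grasp_force: 0.0
t 7.3333 tcp [587.2  -2.  353.8] y-yaw -18.8 z [-0.003  0.    -1.   ] F [-0.6 -0.5 -0.2] w 35.2
tool delta mm [ -1.3  -0.6 105.8]
```

```bash
python3 -m creep '{"delta_pos":[[-0.001,-0.001,0.02],[0,0,0.025],[0,0,0.025],[0,0,0.015],[0,0,0.012],[0,0,0.009],[0,0,0]],"twist":[[0,0,0],[0,0,0],[0,0,0],[0,0,0],[0,0,0],[0,0,0],[0,0,0]]}'; python3 - <<'E'
from h import *
tool([586,-3,248])
im,d=get_image("wrist");cv2.imwrite("pics/w4.png",im[:,:,::-1])
E
```

```text
t: 7.92
ee_pos: [584.5, -1.3, 247.6]
orientation: [-2.55, -1.831, 0.004]
ft_force: [-0.7, -0.1, -0.1]
width: 35.4
grasp_force: 0.0
t 7.9167 tcp [584.5  -1.3 247.6] y-yaw -18.64 z [-0.003  0.    -1.   ] F [-0.7 -0.1 -0.1] w 35.4
tool delta mm [-1.1  1.9 -0.4]
```

View pics/w4.png

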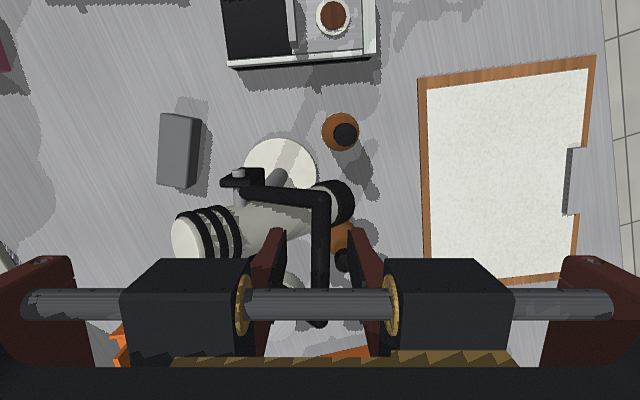

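The bar at (320,250) runs straight down between the open fingers, so I close on it.

```bash
python3 -m creep '{"delta_pos":[[0,0.001,0],[0,0,0],[0,0,0],[0,0,0],[0,0,0],[0,0,0],[0,0,0],[0,0,0]],"twist":[[0,0,0],[0,0,0],[0,0,0],[0,0,0],[0,0,0],[0,0,0],[0,0,0],[0,0,0]]}' 0; python3 - <<'E'
from h import *
tool(None)
o=get_obs();g=o["ee_pos"]+np.array([0,0,19]);r=g-[535.8,14.4,220];h=np.hypot(*r[:2]);print(r,np.linalg.norm(r),"heading",np.degrees(np.arctan2(r[1],r[0])),"tilt",np.arctan2(h,r[2]))
t=np.arctan2(h,r[2])
# lift tangentially with tool vertical: tilt t -> 0.25, in 12 steps
a=np.linspace(t,.25,9);print("dy,dz tool mm",np.round(70*np.diff(np.sin(a)),1),np.round(-70*np.diff(np.cos(a)),1))
E
```

```text
t: 8.63
ee_pos: [586.7, -2.7, 249.9]
orientation: [2.553, 1.83, 0.001]
ft_force: [-0.5, 0.5, 1.5]
width: 9.1
grasp_force: 30.0
t 8.6333 tcp [586.7  -2.7 249.9] y-yaw -18.72 z [ 0.001  0.    -1.   ] F [-0.5  0.5  1.5] w 9.1
[ 50.93766244 -17.14557148  48.91140874] 72.67009000100202 heading -18.603186846693667 tilt 0.832456397829461
dy,dz tool mm [-3.6 -3.8 -4.1 -4.3 -4.5 -4.6 -4.8 -4.9] [-3.6 -3.4 -3.1 -2.8 -2.5 -2.1 -1.8 -1.4]
```

```bash
python3 -m creep '{"delta_pos":[[0,-0.0036,-0.0036],[0,-0.0038,-0.0034],[0,-0.0041,-0.0031],[0,-0.0043,-0.0028],[0,-0.0045,-0.0025],[0,-0.0046,-0.0021],[0,-0.0048,-0.0018],[0,-0.0049,-0.0014],[0,0,0],[0,0,0]],"twist":[[0,0,0],[0,0,0],[0,0,0],[0,0,0],[0,0,0],[0,0,0],[0,0,0],[0,0,0],[0,0,0],[0,0,0]]}'; python3 - <<'E'
from h import *
tool(None)
o=get_obs();g=o["ee_pos"]+np.array([0,0,19]);r=g-[535.8,14.4,220];h=np.hypot(*r[:2]);print(r,np.linalg.norm(r),"heading",np.degrees(np.arctan2(r[1],r[0])),h)
M=Ro.from_rotvec(o["orientation"]).as_matrix();c=np.array([535.8,14.4]);v=(o["ee_pos"][:2]-c)
s=[np.array([np.cos(a),np.sin(a)])*h for a in np.radians([-18.7,-18.7+5])]
d=np.r_[s[1]-s[0],0];print("per-row 5deg tool delta",M.T@d)
E
```

```text
t: 9.47
ee_pos: [556.8, 8.0, 273.4]
orientation: [2.548, 1.827, 0.01]
ft_force: [5.4, -2.1, 8.5]
width: 9.0
grasp_force: 30.0
t 9.4667 tcp [556.8   8.  273.4] y-yaw -18.71 z [ 0.009 -0.001 -1.   ] F [ 5.4 -2.1  8.5] w 9.0
[20.95654626 -6.4381507  72.35901886] 75.6072365969939 heading -17.077706480954234 21.923198111896998
per-row 5deg tool delta [ 1.91071879 -0.08369118  0.00287256]
```

```bash
python3 -m creep '{"delta_pos":[[0.002,-0.0001,0],[0.002,-0.0001,0],[0.002,-0.0001,0],[0.002,-0.0001,0],[0.002,-0.0001,0],[0.002,-0.0001,0],[0.002,-0.0001,0],[0.002,-0.0001,0],[0.002,-0.0001,0],[0.002,-0.0001,0],[0.002,-0.0001,0],[0.002,-0.0001,0],[0.002,-0.0001,0],[0.0017,-0.0001,0],[0,0,0],[0,0,0]],"twist":[[0,0,-5],[0,0,-5],[0,0,-5],[0,0,-5],[0,0,-5],[0,0,-5],[0,0,-5],[0,0,-5],[0,0,-5],[0,0,-5],[0,0,-5],[0,0,-5],[0,0,-5],[0,0,-4.4],[0,0,0],[0,0,0]]}'; python3 - <<'E'
from h import *
tool(None)
o=get_obs();g=o["ee_pos"]+np.array([0,0,19]);r=g-[535.8,14.4,220];h=np.hypot(*r[:2]);print(r,np.linalg.norm(r),"heading",np.degrees(np.arctan2(r[1],r[0])),h,o["moment"])
im,d=get_image("wrist");p=camera_params("wrist");cv2.imwrite("pics/w5.png",im[:,:,::-1])
E
```

```text
t: 10.8
ee_pos: [549.4, 33.0, 272.8]
orientation: [1.053, 2.952, 0.003]
ft_force: [6.4, -1.7, 5.0]
width: 9.2
grasp_force: 30.1
t 10.8 tcp [549.4  33.  272.8] y-yaw 50.74 z [ 0.008 -0.001 -1.   ] F [ 6.4 -1.7  5. ] w 9.2
[13.64244046 18.57893137 71.79012358] 75.39969970639227 heading 53.710299947080685 23.049791159664313 [-0.27649906 -1.173574    0.22219054]
```

View pics/w5.png

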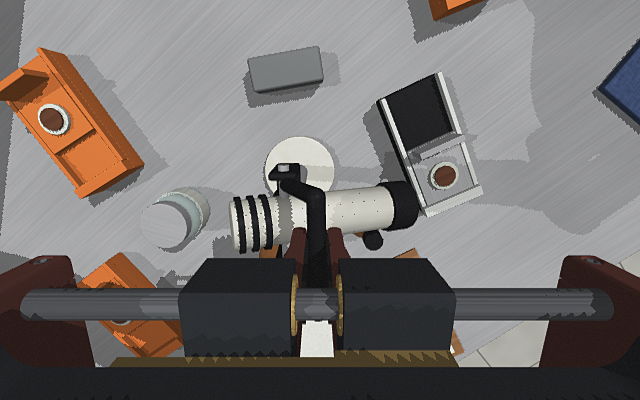

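The swivel is done with the carriage still home and bottle_a's cap at (373,240) still upright. Now I fit a cylinder to the tube's depth points to get the actual direction.

```bash
cat > tube.py <<'E'
from h import *
from scipy.optimize import least_squares
def tube(im,d,p,c0,head0,tilt0,free=False,out=True):
    w=cloud(im,d,p);c=np.array(c0,float)
    def dirn(a,t):return np.array([np.cos(a)*np.cos(t),np.sin(a)*np.cos(t),-np.sin(t)])
    sat=im.max(-1).astype(int)-im.min(-1)
    P=w[(d>0)&(im.min(-1)>90)&(sat<35)];rel=P-c;u=dirn(head0,tilt0);s=rel@u;rad=np.linalg.norm(rel-s[:,None]*u,axis=1)
    P=P[(s>-38)&(s<92)&(abs(rad-18)<7)]
    P=P[P[:,2]>60]
    def f(q):
        u=dirn(q[0],q[1]);r=P-(c+np.array([-np.sin(q[0])*q[2],np.cos(q[0])*q[2],q[3]]) if free else P*0+c)
        return np.linalg.norm(r-(r@u)[:,None]*u,axis=1)-18
    r=least_squares(f,[head0,tilt0,0,0],loss="soft_l1",f_scale=1)
    if out:print("n",len(P),"heading",np.degrees(r.x[0]).round(2),"tilt",r.x[1].round(4),"off lat,z",r.x[2:].round(2),"res",np.median(abs(r.fun)).round(2))
    return r.x
E
python3 - <<'E'
from tube import *
C=[535.8,14.4,220]
im,d=get_image("wrist");p=camera_params("wrist")
tube(im,d,p,C,np.radians(51),.3);tube(im,d,p,C,np.radians(51),.3,True)
for n in("scene","top"):
    im,d=get_image(n);p=camera_params(n)
    tube(im,d,p,C,np.radians(51),.3);tube(im,d,p,C,np.radians(51),.3,True)
E
```

```text
n 5045 heading 51.5 tilt 0.323 off lat,z [0. 0.] res 0.57
n 5045 heading 51.68 tilt 0.3378 off lat,z [-0.25  1.17] res 0.36
n 471 heading 50.55 tilt 0.3578 off lat,z [0. 0.] res 1.11
n 471 heading 51.72 tilt 0.3394 off lat,z [-1.22 -1.27] res 0.91
n 29 heading 51.71 tilt 0.3291 off lat,z [0. 0.] res 0.73
n 29 heading 56.14 tilt 0.5686 off lat,z [-4.79 16.75] res 0.83
```

```bash
python3 -m creep '{"delta_pos":[[0,0.0034,0.0014],[0,0.0033,0.0015],[0,0.0032,0.0017],[0,0.003,0.0018],[-0.0002,0.0029,0.0019],[-0.0002,0.0027,0.0020],[-0.0002,0.0026,0.0018],[0,0.0025,0.0018],[0,0,0],[0,0,0],[0,0,0]],"twist":[[0,0,0],[0,0,0],[0,0,0],[0,0,0],[0,0,0.3],[0,0,0.3],[0,0,0.2],[0,0,0],[0,0,0],[0,0,0],[0,0,0]]}'; cat > chk.py <<'E'
from tube import *
C=[535.8,14.4,220];tool(None);S=np.array([657.4,163.2,49])
for n in("wrist","scene"):
    p=camera_params(n);im,d=get_image(n)
    for fr in(False,True):
        q=tube(im,d,p,C,np.radians(50.7),.72,fr)
        a,t=q[:2];u=np.array([np.cos(a)*np.cos(t),np.sin(a)*np.cos(t),-np.sin(t)]);c=np.array(C)+[-np.sin(a)*q[2],np.cos(a)*q[2],q[3]]
        h=c+u*(49-c[2])/u[2];print(n,"hits z=49 at",h.round(1))
    w=cloud(im,d,p);hsv=cv2.cvtColor(im,cv2.COLOR_RGB2HSV)
    v,x=np.nonzero((w[...,0]>610)&(w[...,0]<700)&(w[...,1]>120)&(w[...,1]<200)&(w[...,2]>43)&(w[...,2]<56)&(hsv[...,1]>80)&((hsv[...,0]<25)|(hsv[...,0]>165)))
    if len(x):print("spec",len(x),ray(p,x.mean(),v.mean(),49).round(1))
    cv2.imwrite(f"pics/chk_{n}.png",im[:,:,::-1])
E
python3 chk.py
```

```text
t: 11.92
ee_pos: [563.6, 51.1, 257.8]
orientation: [1.075, 2.947, 0.002]
ft_force: [5.8, -0.4, 3.3]
width: 9.2
grasp_force: 30.0
t 11.9167 tcp [563.6  51.1 257.8] y-yaw 49.92 z [ 0.004 -0.    -1.   ] F [ 5.8 -0.4  3.3] w 9.2
n 4180 heading 51.39 tilt 0.7103 off lat,z [0. 0.] res 0.58
wrist hits z=49 at [659.8 169.8  49. ]
n 4180 heading 51.64 tilt 0.722 off lat,z [-0.2  1.2] res 0.34
wrist hits z=49 at [657.3 167.6  49. ]
spec 351 [656.8 163.7  49. ]
n 433 heading 49.73 tilt 0.7371 off lat,z [0. 0.] res 1.21
scene hits z=49 at [657.6 158.1  49. ]
n 433 heading 51.49 tilt 0.7282 off lat,z [-1.45 -0.82] res 1.03
scene hits z=49 at [655.8 162.9  49. ]
spec 50 [659.  161.6  49. ]
```

The aim is about 2.7 mm to the left at the disc (heading 0.8° too far) and the tilt is good. I'll nudge the heading clockwise.

```bash
python3 -m creep '{"delta_pos":[[-0.0005,0,0],[-0.0005,0,0],[0,0,0],[0,0,0]],"twist":[[0,0,0.5],[0,0,0.5],[0,0,0],[0,0,0]]}'; python3 chk.py
```

```text
t: 12.35
ee_pos: [564.1, 50.7, 257.8]
orientation: [1.102, 2.938, 0.003]
ft_force: [5.4, 0.2, 4.4]
width: 9.4
grasp_force: 30.0
t 12.35 tcp [564.1  50.7 257.8] y-yaw 48.9 z [ 0.004  0.    -1.   ] F [5.4 0.2 4.4] w 9.4
n 4187 heading 50.62 tilt 0.7103 off lat,z [0. 0.] res 0.57
wrist hits z=49 at [662.  168.1  49. ]
n 4187 heading 50.85 tilt 0.7215 off lat,z [-0.18  1.17] res 0.33
wrist hits z=49 at [659.5 166.1  49. ]
spec 347 [656.8 163.6  49. ]
n 434 heading 49.6 tilt 0.7398 off lat,z [0. 0.] res 1.16
scene hits z=49 at [657.2 157.1  49. ]
n 434 heading 51.03 tilt 0.7271 off lat,z [-1.14 -1.14] res 1.05
scene hits z=49 at [656.8 162.1  49. ]
spec 49 [658.6 161.5  49. ]
```

The aim is now within about 1 mm. I release, retreat straight up and recheck.

```bash
python3 -m creep '{"delta_pos":[[0,0,0],[0,0,0],[0,0,0],[0,0,0],[0,0,0]],"twist":[[0,0,0],[0,0,0],[0,0,0],[0,0,0],[0,0,0]]}' 0.35; python3 chk.py; python3 -m creep '{"delta_pos":[[0,0,-0.005],[0,0,-0.015],[0,0,-0.02],[0,0,-0.02],[0,0,-0.02],[0,0,-0.02],[0,0,0]],"twist":[[0,0,0],[0,0,0],[0,0,0],[0,0,0],[0,0,0],[0,0,0],[0,0,0]]}'; python3 chk.py
```

```text
t: 12.87
ee_pos: [562.1, 50.5, 256.0]
orientation: [-1.103, -2.94, 0.001]
ft_force: [0.1, -0.4, 0.6]
width: 30.5
grasp_force: 0.0
t 12.8667 tcp [562.1  50.5 256. ] y-yaw 48.88 z [-0.001 -0.    -1.   ] F [ 0.1 -0.4  0.6] w 30.5
n 3818 heading 50.57 tilt 0.71 off lat,z [0. 0.] res 0.52
wrist hits z=49 at [662.2 168.1  49. ]
n 3818 heading 50.82 tilt 0.7217 off lat,z [-0.15  1.18] res 0.33
wrist hits z=49 at [659.5 166.   49. ]
spec 353 [657.  163.8  49. ]
n 427 heading 49.66 tilt 0.7392 off lat,z [0. 0.] res 1.2
scene hits z=49 at [657.2 157.4  49. ]
n 427 heading 51.34 tilt 0.7244 off lat,z [-1.35 -1.33] res 1.04
scene hits z=49 at [656.6 163.3  49. ]
spec 51 [658.7 161.   49. ]
t: 13.55
ee_pos: [564.6, 50.7, 361.1]
orientation: [1.101, 2.936, 0.005]
ft_force: [0.2, -0.6, -0.4]
width: 31.2
grasp_force: 0.0
t 13.55 tcp [564.6  50.7 361.1] y-yaw 48.89 z [ 0.007  0.001 -1.   ] F [ 0.2 -0.6 -0.4] w 31.2
n 2109 heading 50.63 tilt 0.7086 off lat,z [0. 0.] res 0.57
wrist hits z=49 at [662.4 168.6  49. ]
n 2109 heading 50.93 tilt 0.7226 off lat,z [-0.24  1.28] res 0.33
wrist hits z=49 at [659.1 165.9  49. ]
spec 215 [656.9 163.6  49. ]
n 437 heading 49.46 tilt 0.7396 off lat,z [0. 0.] res 1.14
scene hits z=49 at [657.6 156.8  49. ]
n 437 heading 50.7 tilt 0.73 off lat,z [-1.01 -0.89] res 1.09
scene hits z=49 at [657.  160.9  49. ]
spec 52 [659.  161.2  49. ]
```

View pics/chk_scene.png

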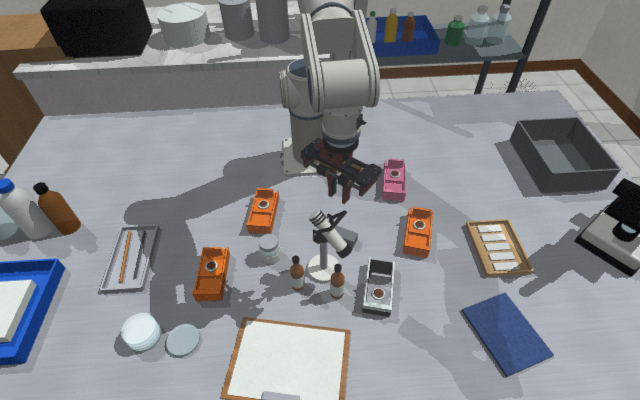

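The scene view shows the lamp at (328,232) aimed at the disc at (378,293), and the carriage home. The bottles at (297,275) and (337,282), the jar and the slide box stand where they were. The arm touches nothing, so I hand in.

```bash
python3 -c "
from workcell import *
print(close_job())"
```

```text
the job is handed in; nothing more can be done
None
```

The carriage sits against its end stop and the released lamp points at the disc's centre to within about 2–3 mm by my camera measurements. The bottles, jar and slide box stand where they were, and I handed the job in at about 14 s.

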